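# Dispense one paint cake onto the card

## Robot

A 6-joint arm with a two-finger parallel gripper is mounted at the origin on the work surface. World frame = base frame: x ahead of the robot, y to its left, z up, the work surface at z = 0. Lengths are in m, angles in degrees, forces in N, time in s.
With the tool pointing down it reaches from about 0.25 to 0.725 m from the base axis. Payload 9.7 kg.
Tool frame: the origin (TCP) lies at the very end of the fingers, on their centre line; the grasp point (between the pads) lies 19 mm behind it; y points along the fingers, x is the direction in which the jaws open and shut, and the axes are right-handed (so a half turn about y gives the same grasp; the last joint's range is limited). The gripper opens to 85 mm and grips with 20 to 120 N. Pads are 22 mm wide; open, the fingers measure 114 mm over their backs; the gripper's body (76 mm by 85 mm) begins 54 mm behind the grasp point. The pads swing forward as they close: fully open they stand 13 mm farther back than shut.
Start: joints at [-65.374, 4.979, 10.078, 95.1, 0, 90], TCP at [0.229, -0.5, 0.231] pointing down, gripper open.
Joint ranges: [-179.16, 179.16], [-48.56, 103.87], [-65.8, 70.77], [-126.05, 130.52], [-82.76, 87.17], [-180, 180]. Speed limits (degrees/s): [127.2, 127.2, 147.25, 180, 180, 180].

## Interface

Orientations are given as [roll, pitch, yaw] about the fixed x, y, z axes, in that order (R = Rz(yaw) Ry(pitch) Rx(roll)).
In Python, from workcell import bot gives the robot as it stands.
- The arm moves only by the shell command python3 -m jog 'ROWS' [FORCE]. ROWS is JSON, a list of rows, each an object with "rotation": the turn, a rotation vector about the world's x, y, z in degrees, a list of three; "travel": the shift along the world's x, y, z in mm, a list of three; "jaw": the gripper command: -1 is shut, 1 is fully open, values between are in proportion. In form: [{"rotation": [rx, ry, rz], "travel": [x, y, z], "jaw": jaw}, ...]. A call has 1 to 8 rows; each row shifts and turns the commanded pose from where the row before left it; what a row does not reach is not made up. A row lasts 1/8 s, in which the tool goes at most 62.5 mm and 10.7 degrees, less where a joint would pass 70% of its speed; a pose out of reach is approached as far as the arm can. A call with a gripper value outside its range is refused whole. The fingers move at their own pace and stop on an object; FORCE is the grip in N (left out, the last holds). Time passes only in rows, so rows that do not move let the fingers close. It gives the time, the measured TCP pose, the force and the opening at its end, in the units of the state.
- bot.get_obs(): the state, without advancing time (a new reading comes with each control period).
- bot.camera(name): name is "scene" or "side" or "wrist"; returns the picture (400x640x3 uint8, red, green, blue); there is no depth.
- bot.camera_params(name): a dict with "K" (3x3 intrinsics, pixels), "view" (4x4, takes a point from world to camera coordinates). Camera axes: x right, y up, looking along -z (the intrinsics and any distortion apply to the point x, -y, -z); pixel columns grow to the right and rows downward; lengths in m; the calibration is good to about 2 mm. A picture is of the moment at which its call begins: read the wrist's pose just before it. camera_params takes no time and is no camera call; for the wrist camera it gives the pose at the moment of the call.
- bot.job_done(): hands the job in, once; it reports no verdict.
Trained networks look in the newest picture that a camera, given by its name, has taken for a name from the list of things; names that differ only in an ending like _2 or _b are one class to them, and where a whole thing is asked for, a point or a joint stands for the part that bears it (a point fixed in the world has none). Each returns a list of dicts, best first, with "score" (0 to 1); they miss things now and then, are a little off and sometimes report something else, mostly with a low value. They report only what shows in the picture. A call takes as long as a camera call.
- bot.recognise(camera, thing): "xy" ([column, row] in pixels, amid what is visible of it).
- bot.trace(camera, thing): "mask" (400x640 bool, what is visible of it) and "xy" ([column, row] in pixels, amid what is visible of it).
The state is a dict: "time": time; "q": joint angles; "qd": joint speeds; "joint_efforts": joint torques, N m; "ee_pos": TCP position; "tcp_rot": TCP orientation; "wrist_force": force on the tool from outside, world axes, zero at the start; "torque": the same for the moment, N m; "opening": finger opening in m.
Only numpy, scipy, OpenCV 4.12 (cv2) and the standard library are available. Lean on these libraries where they do the work, as an engineer would, in place of code of your own. Each camera call takes 0.05 s, during which the arm holds its last target.

## Task

Press the red plunger of the paint-cake dispenser all the way down once and let it come back up, so that a single orange cake comes out of the slot. Then push that cake aside along the table, without lifting or tipping it, until it lies wholly on the round white card. Leave the other cakes in the dispenser and do not disturb the other things on the table.

Things in the scene. Friction and masses are not known exactly. Their poses are not given: they have to be found in the camera images.
- dispenser: Blue paint-cake dispenser, fixed. Origin on the table under the axis of its clear upright well; z up; cakes come out towards its own -x. Well: 59 mm square outside, 52 mm high, open on top. Blue housing from the well to x = +116 mm, 59 mm wide, 52 mm high; 4 mm thick foot flanges out to y = +-45 mm. No floor: cakes stand and slide on the table.
- slot (a point): Centre of the front slot, on the well's outer face (dispenser x = -29.5 mm), 11 mm above the table. Pressing the plunger drives a pusher (2.8 mm per mm) that shoves the lowest cake out here and leaves its centre about 49 mm in front of this point, flat on the table. On release the pusher goes back by itself and the next cake drops down.
- plunger_top (a point): Centre of the top face of the red round plunger cap (36 mm diameter, 10 mm thick), on the housing at dispenser x = +58 mm, y = 0. At rest it is 92 mm above the table, fully pressed 62 mm.
- plunger (a joint): Travel of the plunger in m: 0 up, 0.030 fully down. Pressed straight down; a spring pushes back with about 3.5 N at the start and 9 N (plus up to about 5 N while it moves cakes) fully down, and lifts it again by itself.
- cake1_center (a point): Centre of the lowest of three stacked orange paint cakes: the one that comes out. Round flat disc, 44 mm diameter, 16 mm high, about 35 g; its centre is 8 mm above the table when it lies flat.
- cake2_center (a point): Centre of the second cake in the well, same size. It must stay in the well.
- cake3_center (a point): Centre of the top cake in the well, same size. It must stay in the well.
- card: Round flat white card, 85 mm diameter, 1 mm thick, stuck on the table (nothing catches on its edge). It lies to one side of the place where the cake comes out. Origin at its centre, on the table.
- coaster: Round flat brown cork coaster, 85 mm diameter, 1 mm thick, stuck on the table on the other side; not the target. Origin at its centre, on the table.
- eraser: Bystander: white eraser block 45 x 22 x 13 mm. Origin at the centre of its underside. Leave it where it is.
- sharpener: Bystander: small brass pencil sharpener 25 x 16 x 12 mm. Origin at the centre of its underside. Leave it where it is.
- ink: Bystander: dark green ink jar with black cap, 44 mm diameter, 60 mm high. Origin at the centre of its underside. Leave it where it is.
- tape: Bystander: yellow roll of tape lying flat, 90 mm diameter, 24 mm high. Origin at the centre of its underside. Leave it where it is.
- mug: Bystander: blue mug, 80 mm diameter, 92 mm high. Origin at the centre of its underside. Leave it where it is.
- brush_jar: Bystander: terracotta jar with brushes, 72 mm diameter, about 220 mm high with the brushes. Origin at the centre of its underside. Leave it where it is.
- paint_pot: Bystander: white paint pot with red cap, 60 mm diameter, 55 mm high. Origin at the centre of its underside. Leave it where it is.

How it is judged (in metres and radians):
On the way, in this order (a step that is already met when the one before it is completed fails the run):
1. the plunger is pressed all the way down (at least 26 of 30 mm) and the lowest cake is out of the slot (value of joint plunger above 0.026 m and x of cake1_center in the frame of dispenser below -0.06 m and horizontal distance between each of cake2_center, cake3_center and dispenser below 0.012 m), for 0.05 s.
2. the cake that came out lies wholly on the white card (horizontal distance between cake1_center and card below 0.0205 m and angle between cake1_center's own z axis and vertical below 0.1 rad and height (world z) of cake1_center below 0.012 m), for 0.2 s.
At the end, for the whole second after the job is handed in: The dispensed cake lies flat, at rest and wholly on the white card (its centre within 20.5 mm of the card's centre), the plunger is up again (within 4 mm), the other two cakes are still in the well (within 12 mm of its axis), and no bystander has moved 20 mm or more (all of step 2 and linear speed of cake1 below 0.02 m/s and value of joint plunger below 0.004 m and horizontal distance between each of cake2_center, cake3_center and dispenser below 0.012 m and distance of each of eraser, sharpener, ink, tape, mug, brush_jar, paint_pot from where it was at the start of the episode below 0.02 m); the robot touches nothing.
It fails at once if the cake is lifted off the table (its centre rises above 25 mm) or tipped (more than 0.5 rad) (height (world z) of cake1_center above 0.025 m or angle between cake1_center's own z axis and vertical above 0.5 rad).
It fails at once if a second cake leaves the well (centre 12 mm or more from its axis), as when the plunger is pressed again (horizontal distance between any of cake2_center, cake3_center and dispenser above 0.012 m).
It fails at once if a cake is taken out at the top of the well (height (world z) of cake2_center above 0.04 m or height (world z) of cake3_center above 0.056 m).
It fails at once if a bystander is moved by 20 mm or more (distance of any of eraser, sharpener, ink, tape, mug, brush_jar, paint_pot from where it was at the start of the episode above 0.02 m).
It also fails if it takes over 56 s, if anything falls off the work surface, if the arm or the gripper's body presses on something with over 40 N, if the wrist force passes 120 N, or if a joint passes its speed limit or range.

## Working session

There is one attempt and no reset: what is moved stays moved. The work goes in short steps, Python scripts to look and compute and a shell command to move; the robot and the scene stay as the last step left them, time stands still between calls to the robot, and variables do not carry over. Pictures are saved under pics/ and viewed, and the job is handed in when it is done.

```bash
mkdir -p pics; ls; python3 - <<'E'
from workcell import bot
import cv2,numpy as np
o=bot.get_obs();print(o)
for c in ["scene","side"]:
    im=bot.camera(c);cv2.imwrite(f"pics/{c}0.png",im[:,:,::-1])
    p=bot.camera_params(c);print(c,p)
    for t in ["dispenser","plunger_top","slot","card","coaster","cake1_center","eraser","sharpener","ink","tape","mug","brush_jar","paint_pot"]:
        try:r=bot.recognise(c,t);print(t,[(np.round(x["xy"]).tolist(),round(x["score"],2)) for x in r[:3]])
        except Exception as e:print(t,e)
E
```

```text
pics
{'time': 0.0, 'q': array([-6.53733279e+01,  5.00959294e+00,  1.00324654e+01,  9.51000115e+01,
        3.62117197e-04,  9.00015923e+01]), 'qd': array([-0.00749756,  0.01909925, -0.00206002, -0.09441475,  0.08410924,
       -0.03874954]), 'joint_efforts': array([ 2.22217066e-03, -5.20387745e+01,  4.64806902e+01,  1.63781794e-02,
        1.90943103e-05, -1.01377458e-05]), 'ee_pos': array([ 0.22908602, -0.49974817,  0.23057973]), 'tcp_rot': array([-8.99996400e+01,  7.71390262e-02, -6.53749202e+01]), 'wrist_force': array([-0.71236807,  0.37650817, -0.41349624]), 'torque': array([-0.03108668, -0.00579915, -0.01216435]), 'opening': 0.08522924548638365}
scene {'K': array([[393.87559204,   0.        , 323.60673316],
       [  0.        , 393.87559204, 207.66875809],
       [  0.        ,   0.        ,   1.        ]]), 'view': array([[ 6.76173793e-01,  7.36741831e-01, -6.90544638e-04,
        -3.85123496e-01],
       [-4.61633453e-01,  4.24412368e-01,  7.78953591e-01,
         1.72438723e-01],
       [ 5.74180770e-01, -5.26389226e-01,  6.27081196e-01,
        -1.59997279e+00],
       [ 0.
[... 727 characters left out ...]
array([[-0.90901279, -0.41661028,  0.01147269,  0.50491584],
       [ 0.23007096, -0.47866419,  0.84731809, -0.19521278],
       [-0.34750986,  0.77286252,  0.53096179, -0.98883133],
       [ 0.        ,  0.        ,  0.        ,  1.        ]])}
dispenser [([338.0, 259.0], 0.57)]
plunger_top []
slot [([341.0, 259.0], 0.62)]
card [([250.0, 267.0], 0.76), ([403.0, 164.0], 0.44)]
coaster [([330.0, 223.0], 0.93)]
cake1_center []
eraser [([370.0, 250.0], 0.66)]
sharpener [([319.0, 285.0], 0.5)]
ink [([263.0, 213.0], 0.81), ([343.0, 259.0], 0.52)]
tape [([284.0, 355.0], 0.57)]
mug [([190.0, 336.0], 0.73)]
brush_jar [([356.0, 133.0], 0.94), ([373.0, 248.0], 0.39)]
paint_pot [([402.0, 167.0], 0.58)]
```

View pics/scene0.png

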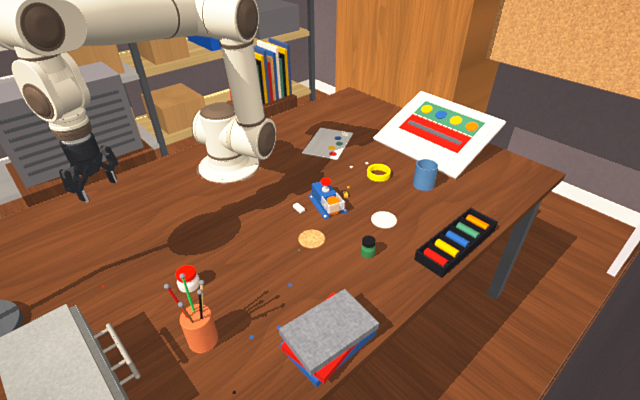

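View pics/side0.png

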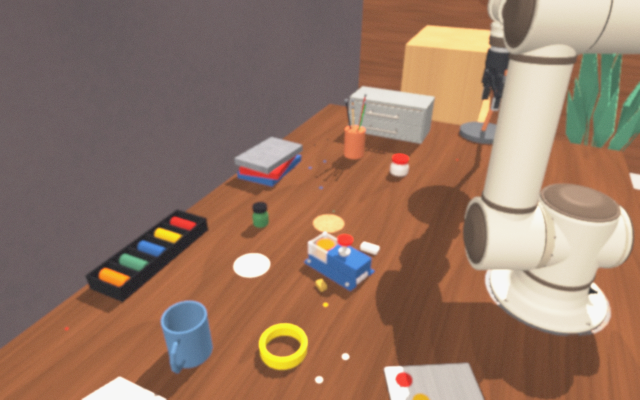

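The scene camera shows the dispenser at (328,197), with its cap at (326,183) and well at (335,203). The card is at (384,219), the coaster at (311,239) and the ink jar at (368,247). I'll zoom in and compute positions.

```bash
cat > h.py <<'E'
import numpy as np,cv2
from workcell import bot
def ray(c,uv,p=None):
    p=p or bot.camera_params(c);K=p["K"];V=p["view"]
    d=np.array([(uv[0]-K[0,2])/K[0,0],-(uv[1]-K[1,2])/K[1,1],-1.0])
    R=V[:3,:3];return -R.T@V[:3,3],R.T@d
def onz(c,uv,z,p=None):
    o,d=ray(c,uv,p);return o+d*(z-o[2])/d[2]
def proj(c,P,p=None):
    p=p or bot.camera_params(c);K=p["K"];V=p["view"]
    q=V[:3,:3]@np.array(P,float)+V[:3,3];return np.array([K[0,0]*q[0]/-q[2]+K[0,2],K[1,1]*-q[1]/-q[2]+K[1,2]])
E
python3 - <<'E'
from h import *
for c,box in [("scene",(285,165,405,265)),("side",(225,200,385,310))]:
    im=cv2.imread(f"pics/{c}0.png");x0,y0,x1,y1=box
    cv2.imwrite(f"pics/{c}z.png",cv2.resize(im[y0:y1,x0:x1],None,fx=5,fy=5,interpolation=cv2.INTER_CUBIC))
for c in ["scene","side"]:
    bot.camera(c)
    for t,z in [("card",.001),("coaster",.001),("ink",.03),("eraser",.007),("sharpener",.006),("tape",.012),("mug",.046),("brush_jar",.05),("paint_pot",.027)]:
        r=bot.trace(c,t)
        for x in r[:2]: print(c,t,round(x["score"],2),np.round(x["xy"]),np.round(onz(c,x["xy"],z),3),x["mask"].sum())
E
```

```text
scene card 0.52 [383. 220.] [0.651 0.197 0.001] 327
scene coaster 0.96 [312. 236.] [ 0.549 -0.029  0.001] 386
scene coaster 0.64 [325. 181.] [0.348 0.212 0.001] 47
scene ink 0.65 [309. 238.] [ 0.57 -0.06  0.03] 377
scene ink 0.49 [369. 246.] [0.719 0.05  0.03 ] 255
scene eraser 0.48 [297. 207.] [0.405 0.025 0.007] 75
scene tape 0.63 [379. 173.] [0.462 0.393 0.012] 318
scene mug 0.84 [428. 173.] [0.617 0.486 0.046] 666
scene brush_jar 0.88 [198. 324.] [ 0.633 -0.473  0.05 ] 1694
scene brush_jar 0.65 [378. 168.] [0.47  0.372 0.05 ] 252
scene paint_pot 0.85 [185. 277.] [ 0.454 -0.421  0.027] 429
side card 0.77 [251. 267.] [0.642 0.213 0.001] 650
side coaster 0.86 [329. 222.] [ 0.55  -0.042  0.001] 416
side coaster 0.33 [370. 250.] [0.407 0.03  0.001] 109
side ink 0.57 [263. 214.] [0.711 0.042 0.03 ] 397
side eraser 0.65 [373. 249.] [0.4   0.027 0.007] 138
side sharpener 0.46 [335. 261.] [0.467 0.112 0.006] 2353
side tape 0.64 [286. 356.] [0.438 0.412 0.012] 1226
side tape 0.48 [327. 244.] [0.509 0.065 0.012] 163
side mug 0.93 [186. 334.] [0.615 0.472 0.046] 2791
side brush_jar 0.85 [352. 132.] [ 0.682 -0.553  0.05 ] 927
side brush_jar 0.23 [252. 265.] [0.61  0.254 0.05 ] 618
side paint_pot 0.88 [400. 169.] [ 0.452 -0.39   0.027] 312
```

```bash
ls pics
```

```text
scene0.png
scenez.png
side0.png
sidez.png
```

View pics/scenez.png

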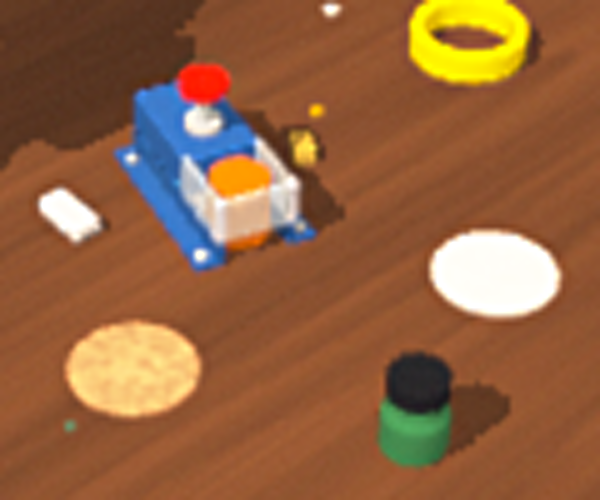

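View pics/sidez.png

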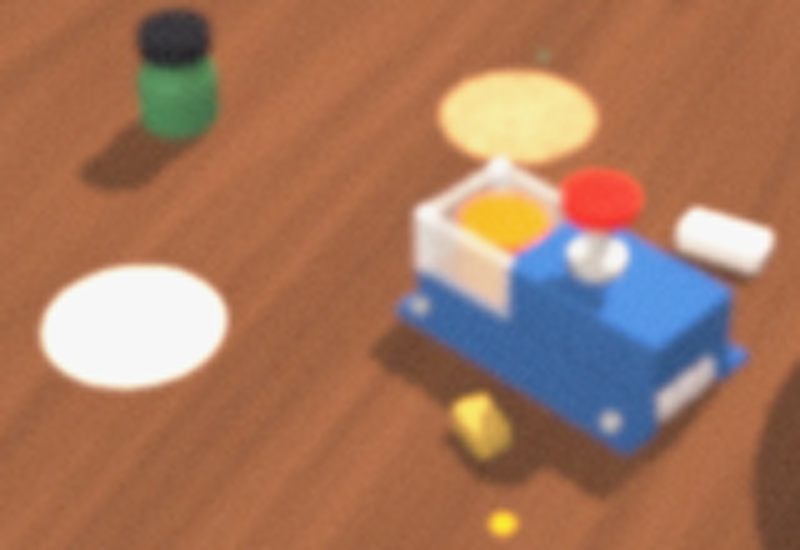

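```bash
cat > fit.py <<'E'
from h import *
from scipy.optimize import least_squares
P={c:bot.camera_params(c) for c in("scene","side")}
S=lambda x,y:(285+(x+.5)/5-.5,165+(y+.5)/5-.5)
D=lambda x,y:(225+(x+.5)/5-.5,200+(y+.5)/5-.5)
pts=[("scene",S(204,79),(58,0,92)),("side",D(602,190),(58,0,92)),
("scene",S(240,170),(0,0,48)),("side",D(505,217),(0,0,48)),
("scene",S(222,220),(-29.5,-29.5,52)),("scene",S(300,186),(-29.5,29.5,52)),("scene",S(185,158),(29.5,-29.5,52)),
("side",D(418,208),(-29.5,29.5,52)),("side",D(500,160),(-29.5,-29.5,52)),
("scene",S(135,95),(116,-29.5,52)),("side",D(733,293),(116,-29.5,52)),("side",D(655,348),(116,29.5,52))]
# note y sign tested both ways
def W(v,p):
    x,y,a=v;c,s=np.cos(a),np.sin(a);p=np.array(p)/1000
    return np.array([x+c*p[0]-s*p[1],y+s*p[0]+c*p[1],p[2]])
f=lambda v:np.concatenate([proj(c,W(v,p),P[c])-uv for c,uv,p in pts])
best=min((least_squares(f,[.5,.08,a],loss="soft_l1") for a in np.arange(0,6.3,.7)),key=lambda r:r.cost)
if __name__=="__main__":
    v=best.x;print(v,np.degrees(v[2]),best.cost);print(f(v).reshape(-1,2).round(1))
    for n,p in dict(cap=(58,0,92),slot=(-29.5,0,11),cakeout=(-78.5,0,8)).items():print(n,W(v,p).round(4))
    for c in P:
        im=bot.camera(c);h=cv2.cvtColor(im,cv2.COLOR_RGB2HSV)
        m=((h[...,1]<60)&(h[...,2]>170)).astype(np.uint8)
        n,l,st,ce=cv2.connectedComponentsWithStats(m)
        for i in range(1,n):
            if 150<st[i,4]<3000:print(c,"white",st[i],ce[i].round(1),onz(c,ce[i],.001,P[c]).round(4))
    for n,c,uv,z in [("ink",'scene',S(413,450),0.0),("inkcap",'scene',S(419,368),.06),("inkcap",'side',D(173,26),.06),
      ("sh","scene",S(305,148),.006),("sh","side",D(483,427),.006),("er","scene",S(70,213),.01),("er","side",D(725,240),.01)]:
        print(n,c,onz(c,uv,z,P[c]).round(4))
E
python3 fit.py
```

```text
[0.49664922 0.12057377 3.40169215] 194.90260320812283 151.07747768812942
[[ -4.6   2.2]
 [  2.9  -4.1]
 [  2.5  -0.2]
 [ -2.8   2.9]
 [ 18.  -12.7]
 [ -6.5   3.1]
 [ 10.7  -5.8]
 [  4.8  -5.2]
 [-16.3  19.1]
 [  0.2  -0.9]
 [ -0.4  -0.3]
 [ 17.  -26.6]]
cap [0.4406 0.1057 0.092 ]
slot [0.5252 0.1282 0.011 ]
cakeout [0.5725 0.1408 0.008 ]
scene white [ 174    0   80   42 1625] [211.9  14.3] [-2.2630e+00  1.2343e+00  1.0000e-03]
scene white [257  40  24  58 233] [272.   58.8] [-0.9258  0.9082  0.001 ]
scene white [315  79  20  15 187] [324.   86.7] [-0.3411  0.8391  0.001 ]
scene white [137 123  22  26 207] [147.6 136.7] [-0.4532 -0.1436  0.001 ]
scene white [302 128  50  32 848] [326.7 143. ] [0.1383 0.4146 0.001 ]
scene white [ 199  155   60   28 1188] [227.5 168.6] [ 0.0194 -0.0178  0.001 ]
scene white [  0 156  11  25 152] [  3.7 168.2] [-0.5919 -0.6783  0.001 ]
scene white [  0 179  19  21 230] [  7.5 189.2] [-0.4155 -0.6979  0.001 ]
scene white [ 552  181   88   96 1782] [606.  217.1] [1.1534e+00 7.7060e-01 1.0000e-03]
scene white [371 212  25  16 317] [383.5 219.3] [0.6477 0.203
[... 453 characters left out ...]
68.3 151.8] [ 0.9318 -0.3595  0.001 ]
side white [391 164  17  12 169] [398.7 169.7] [ 0.4644 -0.4305  0.001 ]
side white [308 231  28  32 266] [318.2 246.3] [0.5316 0.0709 0.001 ]
side white [361 242  18  13 160] [369.4 247.6] [0.4114 0.02   0.001 ]
side white [234 253  36  24 692] [251.3 264.8] [0.6461 0.2062 0.001 ]
side white [ 384  363   99   37 2785] [434.4 382.1] [0.1756 0.3424 0.001 ]
side white [  82  377   84   23 1025] [122.2 391.6] [0.6647 0.5924 0.001 ]
ink scene [0.7225 0.0409 0.    ]
inkcap scene [0.7158 0.0474 0.06  ]
inkcap side [0.7188 0.0442 0.06  ]
sh scene [0.4653 0.2046 0.006 ]
sh side [0.4623 0.2037 0.006 ]
er scene [0.4116 0.0268 0.01  ]
er side [0.4076 0.031  0.01  ]
```

```bash
sed -i 's/^# note.*/pts=[(c,u,(p[0],-p[1],p[2])) for c,u,p in pts]/' fit.py; python3 fit.py | grep -v white
python3 - <<'E'
from fit import *
v=best.x
for c in P:
    im=cv2.imread(f"pics/{c}0.png");
    for a in [[(-29.5,y,z) for y in(-29.5,29.5)]+[(116,y,z) for y in (29.5,-29.5)] for z in (0,52)]:
        q=np.array([proj(c,W(v,p),P[c]) for p in a]);cv2.polylines(im,[(q*16).round().astype(int)],True,(0,255,0),1,cv2.LINE_AA,4)
    for ctr,r,z in [((58,0),18,92),((-78.5,0),22,8)]:
        q=np.array([proj(c,W(v,(ctr[0]+r*np.cos(t),ctr[1]+r*np.sin(t),z)),P[c]) for t in np.arange(0,6.3,.3)]);cv2.polylines(im,[(q*16).round().astype(int)],True,(255,255,0),1,cv2.LINE_AA,4)
    x0,y0,x1,y1=dict(scene=(285,165,405,265),side=(225,200,385,310))[c]
    cv2.imwrite(f"pics/{c}fit.png",cv2.resize(im[y0:y1,x0:x1],None,fx=5,fy=5,interpolation=cv2.INTER_CUBIC))
E
```

```text
[0.49616956 0.10800199 2.82625283] 161.93235911663248 4.621087771046572
[[-0.1 -0. ]
 [-0.6  0.6]
 [-0.2  1.3]
 [-0.4  0.1]
 [-0.8 -2.5]
 [-0.5 -0.2]
 [-0.7  0.1]
 [-0.4  0.8]
 [-0.2 -0. ]
 [-0.5 -0.5]
 [ 0.2 -1.1]
 [-0.4  0.2]]
cap [0.441 0.126 0.092]
slot [0.5242 0.0989 0.011 ]
cakeout [0.5708 0.0837 0.008 ]
ink scene [0.7225 0.0409 0.    ]
inkcap scene [0.7158 0.0474 0.06  ]
inkcap side [0.7188 0.0442 0.06  ]
sh scene [0.4653 0.2046 0.006 ]
sh side [0.4623 0.2037 0.006 ]
er scene [0.4116 0.0268 0.01  ]
er side [0.4076 0.031  0.01  ]
```

```bash
python3 -c "
import cv2,numpy as np
a=cv2.imread('pics/scenefit.png');b=cv2.imread('pics/sidefit.png')
cv2.imwrite('pics/fit2.png',cv2.resize(np.hstack([a,cv2.copyMakeBorder(b,0,0,0,0,0)[:500]]),(800,286)) if 0 else b)"
```

```text
(no output)
```

View pics/scenefit.png

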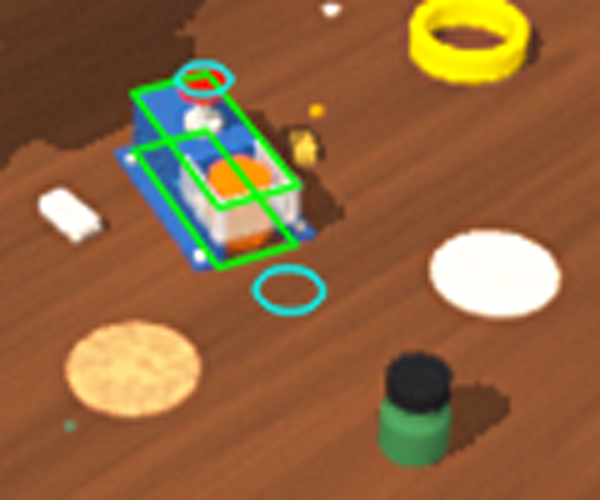

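View pics/sidefit.png

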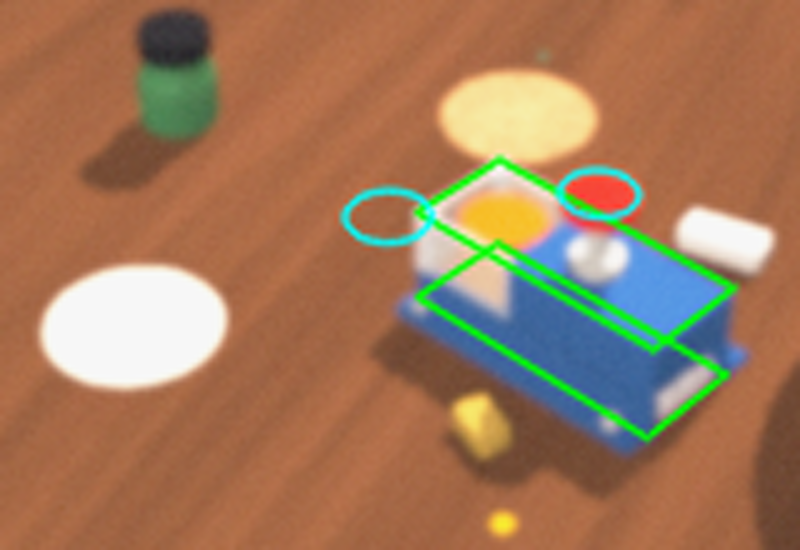

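The overlay matches in both cameras. That puts the cap at (0.441,0.126), the card at (0.647,0.205) and the cake's exit at about (0.571,0.084). I'll move above the cap with the jaws shut.

```bash
python3 -m jog '[{"rotation":[0,0,6],"travel":[13,39,0],"jaw":-1},{"rotation":[0,0,6],"travel":[13,39,0],"jaw":-1},{"rotation":[0,0,6],"travel":[13,39,0],"jaw":-1},{"rotation":[0,0,6],"travel":[13,39,0],"jaw":-1},{"rotation":[0,0,6],"travel":[13,39,0],"jaw":-1},{"rotation":[0,0,6],"travel":[13,39,0],"jaw":-1},{"rotation":[0,0,6],"travel":[13,39,0],"jaw":-1},{"rotation":[0,0,5],"travel":[13,39,0],"jaw":-1}]' 40 && python3 -m jog '[{"rotation":[0,0,0],"travel":[13,39,0],"jaw":-1},{"rotation":[0,0,0],"travel":[13,39,0],"jaw":-1},{"rotation":[0,0,0],"travel":[13,39,0],"jaw":-1},{"rotation":[0,0,0],"travel":[13,39,0],"jaw":-1},{"rotation":[0,0,0],"travel":[13,39,0],"jaw":-1},{"rotation":[0,0,0],"travel":[13,39,-20],"jaw":-1},{"rotation":[0,0,0],"travel":[13,39,-40],"jaw":-1},{"rotation":[0,0,0],"travel":[13,39,-40],"jaw":-1}]'
```

```text
time: 3.6
ee_pos: [0.3334, -0.1867, 0.2314]
tcp_rot: [-90.0, -0.0, -18.2]
wrist_force: [0.8, -0.8, 0.6]
opening: 0.0006
time: 4.6
ee_pos: [0.4376, 0.1255, 0.1305]
tcp_rot: [-90.0, -0.1, -18.4]
wrist_force: [1.1, 0.3, 0.0]
opening: -0.0001
```

```bash
python3 -m jog '[{"rotation":[0,0,0],"travel":[3,0,-10],"jaw":-1},{"rotation":[0,0,0],"travel":[0,0,-6],"jaw":-1},{"rotation":[0,0,0],"travel":[0,0,-4],"jaw":-1}]'
python3 - <<'E'
from h import *
for c,(x0,y0,x1,y1) in dict(scene=(285,145,405,265),side=(245,180,385,310)).items():
    im=bot.camera(c)[:,:,::-1];cv2.imwrite(f"pics/{c}2.png",cv2.resize(im[y0:y1,x0:x1],None,fx=4,fy=4,interpolation=cv2.INTER_CUBIC))
a=cv2.imread("pics/scene2.png");b=cv2.imread("pics/side2.png");h=480
cv2.imwrite("pics/above.png",cv2.resize(np.hstack([a[:480],cv2.resize(b,(517,480))]),(800,385)))
E
```

```text
time: 4.97
ee_pos: [0.4405, 0.1233, 0.1122]
tcp_rot: [-90.0, -0.1, -18.4]
wrist_force: [0.4, -0.8, 0.1]
opening: -0.0004
```

View pics/above.png

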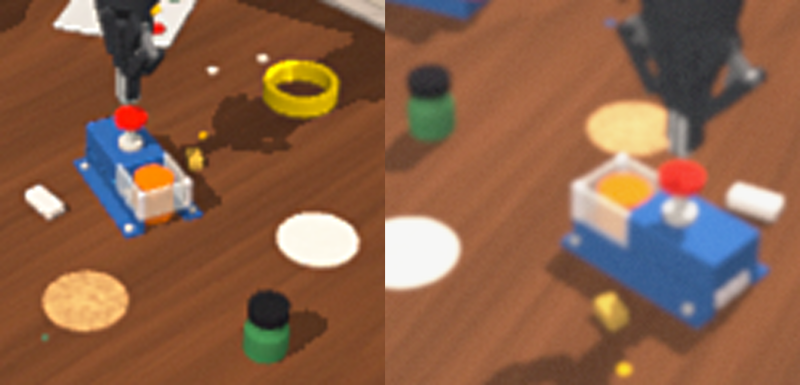

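Both views show the fingertips directly over the cap. Pressing down now.

```bash
python3 -m jog '[{"rotation":[0,0,0],"travel":[0,2,-8],"jaw":-1},{"rotation":[0,0,0],"travel":[0,0,-8],"jaw":-1},{"rotation":[0,0,0],"travel":[0,0,-6],"jaw":-1},{"rotation":[0,0,0],"travel":[0,0,-6],"jaw":-1},{"rotation":[0,0,0],"travel":[0,0,-6],"jaw":-1},{"rotation":[0,0,0],"travel":[0,0,-5],"jaw":-1},{"rotation":[0,0,0],"travel":[0,0,-5],"jaw":-1},{"rotation":[0,0,0],"travel":[0,0,-4],"jaw":-1}]'
```

```text
time: 6.08
ee_pos: [0.4402, 0.126, 0.0637]
tcp_rot: [-90.0, -0.0, -18.4]
wrist_force: [-4.2, -2.7, 9.9]
opening: 0.0002
```

```bash
python3 -m jog '[{"rotation":[0,0,0],"travel":[0,0,-2],"jaw":-1},{"rotation":[0,0,0],"travel":[0,0,0],"jaw":-1},{"rotation":[0,0,0],"travel":[0,0,0],"jaw":-1},{"rotation":[0,0,0],"travel":[0,0,0],"jaw":-1}]'
```

```text
time: 6.58
ee_pos: [0.4402, 0.126, 0.062]
tcp_rot: [-90.0, -0.0, -18.4]
wrist_force: [-4.1, -0.9, 9.4]
opening: 0.0001
```

```bash
python3 - <<'E'
from h import *
for c,(x0,y0,x1,y1) in dict(scene=(285,145,405,265),side=(245,180,385,310)).items():
    im=bot.camera(c)[:,:,::-1];cv2.imwrite(f"pics/{c}3.png",cv2.resize(im[y0:y1,x0:x1],None,fx=4,fy=4,interpolation=cv2.INTER_CUBIC))
a=cv2.imread("pics/scene3.png");b=cv2.imread("pics/side3.png")
cv2.imwrite("pics/press.png",cv2.resize(np.hstack([a[:480],cv2.resize(b,(517,480))]),(800,385)))
E
```

```text
(no output)
```

View pics/press.png

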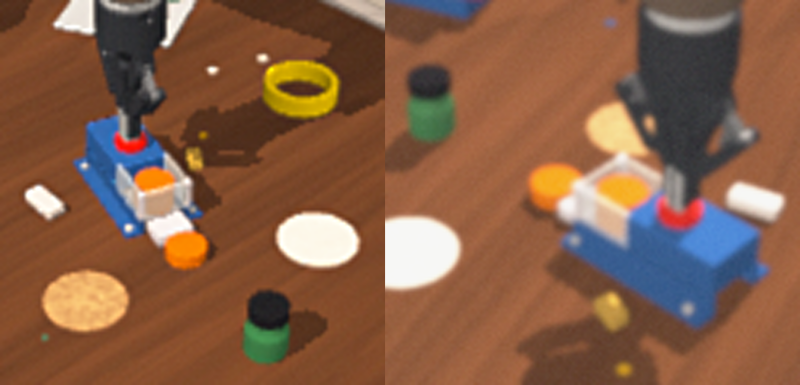

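The cake is out in front, with the white pusher behind it and the other cakes still in the well. I'll release straight up and set the jaw part-open.

```bash
python3 -m jog '[{"rotation":[0,0,0],"travel":[0,0,5],"jaw":-1},{"rotation":[0,0,0],"travel":[0,0,8],"jaw":-1},{"rotation":[0,0,0],"travel":[0,0,10],"jaw":-1},{"rotation":[0,0,0],"travel":[0,0,15],"jaw":-1},{"rotation":[0,0,0],"travel":[0,0,30],"jaw":-1},{"rotation":[0,0,0],"travel":[0,0,20],"jaw":-0.29},{"rotation":[0,0,0],"travel":[0,0,0],"jaw":-0.29},{"rotation":[0,0,0],"travel":[0,0,0],"jaw":-0.29}]'
python3 - <<'E'
from h import *
ims=[]
for c,(x0,y0,x1,y1) in dict(scene=(285,145,405,265),side=(245,180,385,310)).items():
    I=bot.camera(c);im=I[:,:,::-1];ims.append(cv2.resize(im[y0:y1,x0:x1],(400,400),interpolation=cv2.INTER_CUBIC))
    h=cv2.cvtColor(I,cv2.COLOR_RGB2HSV);m=cv2.inRange(h,(5,190,150),(22,255,255));m[:y0]=0;m[y1:]=0;m[:,:x0]=0;m[:,x1:]=0
    n,l,st,ce=cv2.connectedComponentsWithStats(m)
    for i in range(1,n):
        if st[i,4]>30:print(c,st[i],ce[i].round(1),onz(c,ce[i],.010).round(4))
    for x in bot.trace(c,"cake1_center")[:2]:print("net",x["score"],x["xy"],onz(c,x["xy"],.010).round(4))
cv2.imwrite("pics/rel.png",np.hstack(ims))
print(bot.get_obs()["opening"])
E
```

```text
time: 7.68
ee_pos: [0.44, 0.126, 0.1486]
tcp_rot: [-90.0, 0.0, -18.4]
wrist_force: [-0.5, 0.3, -0.5]
opening: 0.0304
scene [336 216  14  13 144] [342.3 222.3] [0.5716 0.0824 0.01  ]
net 0.49 [339.1, 219.4] [0.5538 0.085  0.01  ]
side [294 236  16  15 181] [300.5 242.7] [0.5736 0.0875 0.01  ]
net 0.57 [305.3, 239.3] [0.569  0.0693 0.01  ]
0.030461009253145738
```

View pics/rel.png

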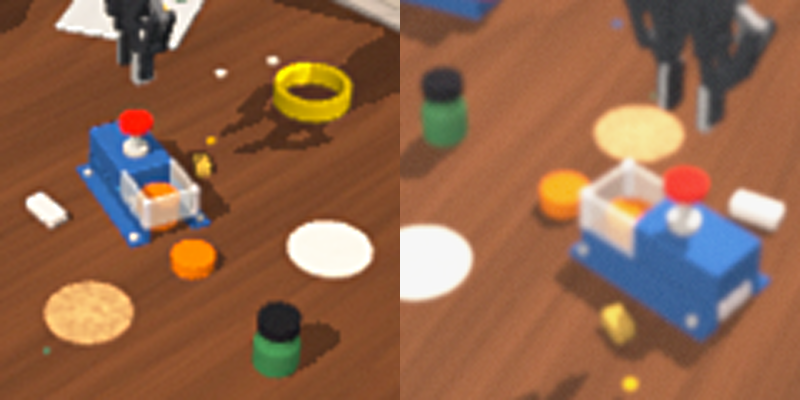

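The plunger is back up, the stack has dropped, and the cake lies at about (0.572,0.085). Next I move behind it on the coaster side and go down.

```bash
python3 -m jog '[{"rotation":[0,0,0],"travel":[30,-21,0],"jaw":-0.29},{"rotation":[0,0,0],"travel":[30,-21,0],"jaw":-0.29},{"rotation":[0,0,0],"travel":[30,-21,0],"jaw":-0.29},{"rotation":[0,0,0],"travel":[28,-23,0],"jaw":-0.29},{"rotation":[0,0,0],"travel":[0,0,-45],"jaw":-0.29},{"rotation":[0,0,0],"travel":[0,0,-40],"jaw":-0.29},{"rotation":[0,0,0],"travel":[0,0,-35],"jaw":-0.29},{"rotation":[0,0,0],"travel":[0,0,-10],"jaw":-0.29}]'
cat > look.py <<'E'
from h import *
import sys
ims=[]
for c,(x0,y0,x1,y1) in dict(scene=(285,165,405,285),side=(225,180,355,310)).items():
    I=bot.camera(c);im=I[:,:,::-1];ims.append(cv2.resize(im[y0:y1,x0:x1],(400,400),interpolation=cv2.INTER_CUBIC))
    h=cv2.cvtColor(I,cv2.COLOR_RGB2HSV);m=cv2.inRange(h,(5,190,150),(22,255,255));m[:y0]=0;m[y1:]=0;m[:,:x0]=0;m[:,x1:]=0
    n,l,st,ce=cv2.connectedComponentsWithStats(m)
    for i in range(1,n):
        if st[i,4]>30:print(c,st[i],ce[i].round(1),onz(c,ce[i],.010).round(4))
cv2.imwrite(f"pics/{sys.argv[1]}.png",np.hstack(ims))
E
python3 look.py l1
```

```text
time: 8.88
ee_pos: [0.5564, 0.0399, 0.0166]
tcp_rot: [-90.1, 0.2, -18.4]
wrist_force: [-0.6, 0.2, 0.5]
opening: 0.0303
scene [336 217  13  11 109] [342.7 222.5] [0.5733 0.0828 0.01  ]
side [294 236  17  15 182] [300.9 242.8] [0.5725 0.0874 0.01  ]
```

View pics/l1.png

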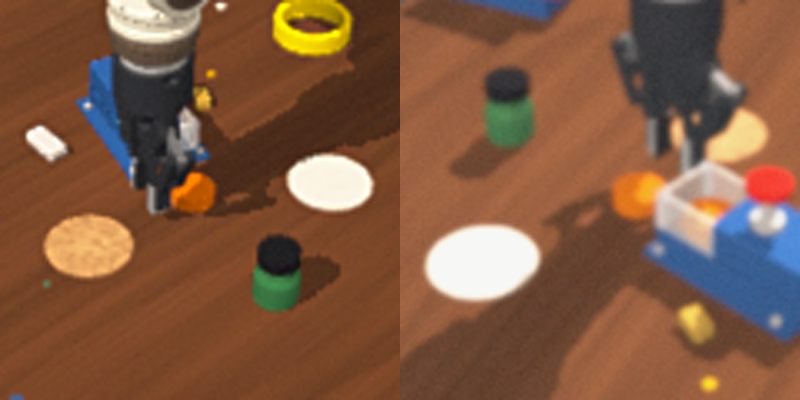

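```bash
python3 -m jog '[{"rotation":[0,0,0],"travel":[0,0,-6],"jaw":-0.29},{"rotation":[0,0,0],"travel":[0,0,-5],"jaw":-0.29},{"rotation":[0,0,0],"travel":[0,0,0],"jaw":-0.29},{"rotation":[0,0,0],"travel":[2,6,0],"jaw":-0.29},{"rotation":[0,0,0],"travel":[2,6,0],"jaw":-0.29},{"rotation":[0,0,0],"travel":[2,5,0],"jaw":-0.29},{"rotation":[0,0,0],"travel":[1,3,0],"jaw":-0.29},{"rotation":[0,0,0],"travel":[1,3,0],"jaw":-0.29}]' && python3 -m jog '[{"rotation":[0,0,0],"travel":[2,4,0],"jaw":-0.29},{"rotation":[0,0,0],"travel":[3,5,0],"jaw":-0.29},{"rotation":[0,0,0],"travel":[4,6,0],"jaw":-0.29},{"rotation":[0,0,0],"travel":[4,6,0],"jaw":-0.29},{"rotation":[0,0,0],"travel":[3,5,0],"jaw":-0.29},{"rotation":[0,0,0],"travel":[1,2,0],"jaw":-0.29}]'; python3 look.py l2
```

```text
time: 9.98
ee_pos: [0.5662, 0.0632, 0.0083]
tcp_rot: [-90.0, 0.0, -18.4]
wrist_force: [-0.7, -0.8, 0.6]
opening: 0.0304
time: 10.72
ee_pos: [0.5834, 0.0914, 0.0082]
tcp_rot: [-90.0, 0.0, -18.4]
wrist_force: [-0.3, 0.5, -0.1]
opening: 0.0303
scene [353 218   8   9  49] [356.4 222.6] [0.6042 0.1161 0.01  ]
side [281 240  16  16 213] [288.7 248. ] [0.5904 0.12   0.01  ]
```

View pics/l2.png

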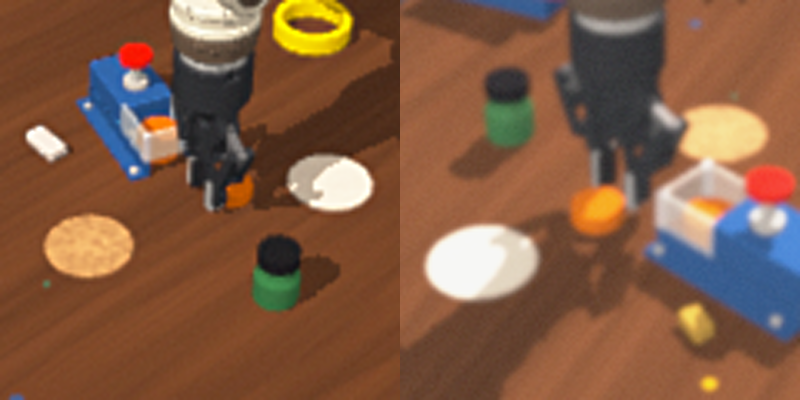

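The cake sits flat in the cradle between the fingertips, about 28 mm ahead of the TCP. I'll keep pushing.

```bash
python3 -m jog '[{"rotation":[0,0,0],"travel":[2,4,0],"jaw":-0.29},{"rotation":[0,0,0],"travel":[4,6,0],"jaw":-0.29},{"rotation":[0,0,0],"travel":[4,6,0],"jaw":-0.29},{"rotation":[0,0,0],"travel":[4,6,0],"jaw":-0.29},{"rotation":[0,0,0],"travel":[4,6,0],"jaw":-0.29},{"rotation":[0,0,0],"travel":[4,6,0],"jaw":-0.29},{"rotation":[0,0,0],"travel":[4,6,0],"jaw":-0.29},{"rotation":[0,0,0],"travel":[4,6,0],"jaw":-0.29}]' && python3 -m jog '[{"rotation":[0,0,0],"travel":[4,6,0],"jaw":-0.29},{"rotation":[0,0,0],"travel":[4,6,0],"jaw":-0.29},{"rotation":[0,0,0],"travel":[4,6,0],"jaw":-0.29},{"rotation":[0,0,0],"travel":[3,5,0],"jaw":-0.29},{"rotation":[0,0,0],"travel":[2,4,0],"jaw":-0.29},{"rotation":[0,0,0],"travel":[1,3,0],"jaw":-0.29},{"rotation":[0,0,0],"travel":[0,0,0],"jaw":-0.29}]'; python3 look.py l3
```

```text
time: 11.82
ee_pos: [0.6134, 0.1374, 0.0083]
tcp_rot: [-90.0, 0.0, -18.4]
wrist_force: [-1.1, -0.2, -0.2]
opening: 0.0301
time: 12.7
ee_pos: [0.6312, 0.1672, 0.0083]
tcp_rot: [-90.0, 0.0, -18.4]
wrist_force: [1.1, 0.6, -0.9]
opening: 0.0301
scene [380 216   6   8  38] [382.4 219.7] [0.6531 0.1909 0.01  ]
side [249 252  16  15 184] [256.6 259.3] [0.6392 0.1924 0.01  ]
```

View pics/l3.png

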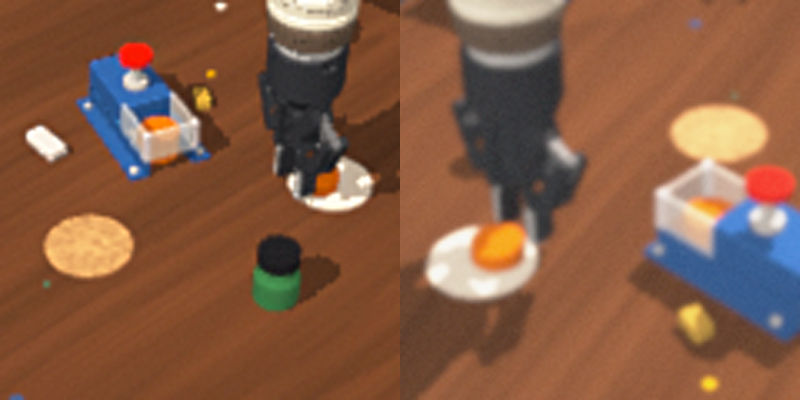

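The cake is on the card but about 14 mm short of its centre. I'll push it the rest of the way, then back off.

```bash
python3 -m jog '[{"rotation":[0,0,0],"travel":[2,3,0],"jaw":-0.29},{"rotation":[0,0,0],"travel":[3,4,0],"jaw":-0.29},{"rotation":[0,0,0],"travel":[2,3,0],"jaw":-0.29},{"rotation":[0,0,0],"travel":[1,2,0],"jaw":-0.29},{"rotation":[0,0,0],"travel":[0,0,0],"jaw":-0.29},{"rotation":[0,0,0],"travel":[-1,-3,0],"jaw":-0.29},{"rotation":[0,0,0],"travel":[-3,-9,0],"jaw":-0.29},{"rotation":[0,0,0],"travel":[-6,-18,0],"jaw":-0.29}]' && python3 -m jog '[{"rotation":[0,0,0],"travel":[-3,-9,0],"jaw":-0.29},{"rotation":[0,0,0],"travel":[0,0,20],"jaw":-0.29},{"rotation":[0,0,0],"travel":[0,0,40],"jaw":-0.29},{"rotation":[0,0,0],"travel":[0,0,60],"jaw":-0.29},{"rotation":[0,0,0],"travel":[0,0,40],"jaw":-0.29},{"rotation":[0,0,0],"travel":[0,-40,0],"jaw":-0.29},{"rotation":[0,0,0],"travel":[0,-50,0],"jaw":-0.29},{"rotation":[0,0,0],"travel":[0,-30,0],"jaw":-0.29}]'; python3 look.py l4
```

```text
time: 13.8
ee_pos: [0.6288, 0.1483, 0.0082]
tcp_rot: [-90.0, 0.0, -18.3]
wrist_force: [-0.5, -0.3, -0.6]
opening: 0.0303
time: 14.8
ee_pos: [0.6263, 0.0184, 0.1703]
tcp_rot: [-90.0, -0.1, -18.4]
wrist_force: [0.2, -0.1, -0.3]
opening: 0.0302
scene [378 212  13  11 107] [383.9 217.4] [0.6485 0.2035 0.01  ]
side [244 256  14  13 153] [250.6 262.2] [0.6464 0.2078 0.01  ]
```

View pics/l4.png

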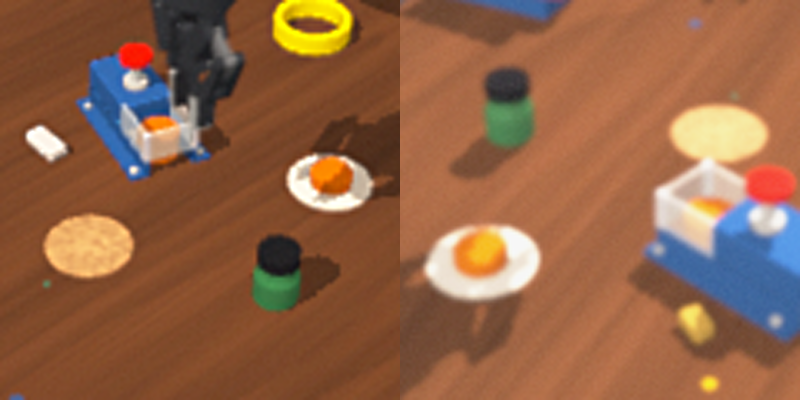

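The cake lies flat in the middle of the card, at about (0.647,0.206). The plunger is up, nothing else has moved, and the arm is clear.

```bash
python3 -c "
from workcell import bot
bot.job_done()"
```

```text
the job is handed in; nothing more can be done
```

I pressed the plunger once, to its full depth (tool tip at 62 mm), and let it come back up. One cake came out. I pushed it along the table between the part-open fingertips onto the white card, backed the arm clear and handed the job in at about 15 s.

**Last checks:**
- **Cake:** both cameras put it flat at about (0.647, 0.206), roughly 1–2 mm from the card's centre at (0.647, 0.205).
- **Dispenser:** the plunger was up and the remaining cakes were in the well.
- **Bystanders:** the nearby ones (eraser, sharpener, ink jar and tape) looked undisturbed. The mug, brush jar and paint pot were outside that last view, but the arm stayed well away from them.

**What disagreed:** right after the press, the trained network's position for the cake was 15–20 mm off the colour measurement. I used the colour measurement because it matched where the cake was expected to come out. Partway through the push, the two cameras differed by about 14 mm in the cake's x because the fingers hid part of it. They agreed to about 5 mm once the arm was clear.

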